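# Snap open the wide tablet stand on the repair bench

### The job

Two folding metal stands lie folded flat on the repair bench. Swing up the frame of the wide one (the tablet stand) by its front bar until it snaps over and stands fully open, leaning back on its stop; leave the narrow phone stand folded.

Things in the scene. Friction and masses are not known exactly. Their poses are not given: they have to be found in the camera images.
- wide_frame (a joint): Angle of the wide stand's frame, rad: 0 folded flat, grows as the front bar is lifted up and over towards the hinge; 1.57 upright, 1.85 fully open on its stop, leaning back. Over-centre spring: let go below about 0.95 it falls back folded, above that it snaps fully open by itself. Lifting the front bar takes about 2 N. Aluminium frame: two 10 mm side arms 184 mm apart, front bar, thin cross-bar.
- wide_bar (a point): Middle of the wide stand's front bar: level, round, 10 mm thick, 184 mm long, parallel to the hinge and 150 mm from it. Folded, its centre is 32 mm above the bench, 24 mm above the base plate, with free space below and on both sides (the cross-bar is 120 mm away, 30 mm from the hinge). Moves with the frame. y axis along the bar, x axis along the frame from bar to hinge.
- wide_hinge (a point): Middle of the wide stand's hinge line, fixed, 32 mm above the bench, at the stand's far end. x axis level, from folded front bar to hinge; y along the hinge; z up. The base plate (dark steel, 200 mm long, 200 mm wide, 8 mm thick) is screwed to the bench; its centre is 75 mm from the hinge towards the front bar.
- narrow_frame (a joint): Frame angle, rad, of the narrow stand, built like the wide one and as long but 120 mm wide instead of 200 mm: 0 = folded flat. It is screwed down beside the wide one, to its left or right, and is to stay folded.
There are look-alikes about, which are no part of the job. What is shaped like the part that bears narrow_frame but blue is not meant.

How it is judged:
At the end, for the whole second after the job is handed in: The wide stand's frame stands open within 10 degrees of its stop (above 1.68 rad) and at rest, and the narrow stand's frame is folded (within 10 degrees of flat) (value of joint wide_frame above 1.68 rad and velocity of joint wide_frame between -0.1 and 0.1 rad/s and value of joint narrow_frame below 0.17 rad); the robot touches nothing.
It fails at once if the narrow stand's frame is lifted past 0.4 rad (value of joint narrow_frame above 0.4 rad).
It also fails if it takes over 38 s, if anything falls off the work surface, if the arm or the gripper's body presses on something with over 40 N, if the wrist force passes 120 N, or if a joint passes its speed limit or range.

### The arm

A 6-joint arm with a two-finger parallel gripper is mounted at the origin on the work surface. World frame = base frame: x ahead of the robot, y to its left, z up, the work surface at z = 0. Lengths are in m, angles in rad, forces in N, time in s.
With the tool pointing down it reaches from about 0.3 to 0.875 m from the base axis. Payload 6.4 kg.
Tool frame: the origin (TCP) lies midway between the tips of the shut fingers; the grasp point (between the pads) lies 19 mm behind it (ctrl.pinch_z is the distance from the TCP to the grasp point, in m); z points along the fingers, y is the line along which they close (so a half turn about z gives the same grasp; the last joint's range is limited). The gripper opens to 85 mm and grips with 20 to 120 N. Pads are 22 mm wide; open, the fingers measure 114 mm over their backs; the gripper's body (76 mm by 85 mm) begins 54 mm behind the grasp point. The pads swing forward as they close: fully open they stand 13 mm farther back than shut.
Start: joints at [1.141, 0.181, 1.607, -0, 1.354, -0.206], TCP at [0.128, 0.561, 0.192] pointing down, gripper open.
Joint ranges: [-2.99, 2.99], [-0.89, 2.07], [0.3, 2.58], [-1.14, 4.28], [0, 2.63], [-3.12, 3.12]. Speed limits (rad/s): [2.57, 2.57, 3.01, 3.14, 3.14, 3.14].

### API

Orientations are given as a unit quaternion [w, x, y, z].
In Python, from bench import ctrl gives the robot as it stands.
- The arm moves only by the tool apply_moves, never from a script. Its argument "moves" is a list of rows, each an object with "jaw": the opening, from 0 (shut) to 1 (fully open); "offset": the shift along the tool's x, y, z in mm, a list of three; "rot": the turn, a rotation vector about the tool's x, y, z in degrees, a list of three. In form: [{"jaw": jaw, "offset": [dx, dy, dz], "rot": [ax, ay, az]}, ...]. A call has exactly 5 rows; each row shifts and turns the commanded pose from where the row before left it, along the tool's axes as they then stand; what a row does not reach is not made up. A row lasts 1/8 s, in which the tool goes at most 62.5 mm and 10.7 degrees, less where a joint would pass 70% of its speed; a pose out of reach is approached as far as the arm can. A call is refused whole if a number of a shift passes 62.5 or a number of a turn 10.7, either way. A call with a gripper value outside its range is refused whole. The fingers move at their own pace and stop on an object; the grip force is fixed at half the most. Time passes only in rows, so rows that do not move let the fingers close, or fill a call up. It gives the time, the measured TCP pose, the force, the opening and the grip force at its end, in the units of the state.
- ctrl.get_obs(): the state, without advancing time (a new reading comes with each control period).
- ctrl.camera(name): name is "scene" or "side" or "wrist"; returns (picture, depth): 400x640x3 uint8, red, green, blue; 400x640 float32, m along the optical axis (not along the pixel's ray), 0 where there is no reading.
- ctrl.camera_params(name): a dict with "K" (3x3 intrinsics, pixels), "cam_to_world" (4x4, takes a point from camera to world coordinates); the wrist camera has in their place "mount" (4x4, takes a point from camera to tool coordinates, whose origin is the TCP and whose axes are the flange's). Camera axes: x right, y down, z forward; pixel columns grow to the right and rows downward; lengths in m; the calibration is good to about 2 mm. A picture is of the moment at which its call begins: read the wrist's pose just before it. camera_params takes no time and is no camera call.
- ctrl.hand_in(): hands the job in; it is judged then, once.
Trained networks look in the newest picture that a camera, given by its name, has taken for a name from the list of things; names that differ only in an ending like _2 or _b are one class to them, and where a whole thing is asked for, a point or a joint stands for the part that bears it (a point fixed in the world has none). Each returns a list of dicts, best first, with "score" (0 to 1); they miss things now and then, are a little off and sometimes report something else, mostly with a low value. They report only what shows in the picture. A call takes as long as a camera call. They do not tell look-alikes from the thing itself.
- ctrl.outline_of(camera, target): "region" (400x640 bool, what is visible of it) and "position" ([column, row] in pixels, amid what is visible of it).
The state is a dict: "time_s": time; "q": joint angles; "dq": joint speeds; "joint_efforts": joint torques, N m; "eef_pos": TCP position; "eef_rot": TCP orientation; "wrist_force": force on the tool from outside, world axes, zero at the start; "torque": the same for the moment, N m; "opening": opening from 0.0 (shut) to 1.0 (fully open); "grasp_force": force on a finger pad.
Only numpy, scipy, OpenCV 4.12 (cv2) and the standard library are available. Lean on these libraries where they do the work, as an engineer would, in place of code of your own. Each camera call takes 0.05 s, during which the arm holds its last target. There are 200 camera calls.

## Working session

There is one attempt and no reset: what is moved stays moved. The work goes in short steps, Python scripts to look and compute and a tool call to move; the robot and the scene stay as the last step left them, time stands still between calls to the robot, and variables do not carry over. Pictures are saved under pics/ and viewed, at most 10 in all, crops included, and the job is handed in when it is done.

Besides the shell and the picture viewer there is one more tool, called as name(argument=value, ...), one argument or row to a line, values as JSON. apply_moves: Moves the arm, as the interface text tells. Its arguments: {"type":"object","properties":{"moves":{"type":"array"}},"required":["moves"]}

```bash
mkdir -p pics; cat > h.py <<'E'
import numpy as np, cv2
from scipy.spatial.transform import Rotation as R
from bench import ctrl
def pose():
    o=ctrl.get_obs(); q=o["eef_rot"]; T=np.eye(4); T[:3,:3]=R.from_quat([q[1],q[2],q[3],q[0]]).as_matrix(); T[:3,3]=o["eef_pos"]; return T
def shot(cam):
    T=pose(); im,d=ctrl.camera(cam); p=ctrl.camera_params(cam)
    C=p["cam_to_world"] if "cam_to_world" in p else T@np.array(p["mount"])
    K=np.array(p["K"]); v,u=np.mgrid[:400,:640]
    P=np.stack([(u-K[0,2])/K[0,0]*d,(v-K[1,2])/K[1,1]*d,d,np.ones_like(d)],-1)@np.array(C).T
    return im,d,P[...,:3]
def save(n,im): cv2.imwrite(f"pics/{n}.png",im[...,::-1])
E
python3 - <<'E'
from h import *
ims=[]
for c in ["scene","side"]:
    im,d,P=shot(c); np.savez(f"{c}.npz",im=im,d=d,P=P); 
    im=im.copy()
    for t in ["wide_frame","narrow_frame","wide_bar"]:
        for r in ctrl.outline_of(c,t):
            m=r["region"]&(d>0); print(c,t,round(r["score"],2),np.round(r["position"]),m.sum(),np.median(P[m],0).round(3) if m.any() else 0)
    save(c,im)
print(pose().round(3))
E
```

```text
scene wide_frame 0.62 [379. 365.] 827 [0.603 0.252 0.036]
scene narrow_frame 0.91 [439. 275.] 782 [0.329 0.129 0.035]
scene narrow_frame 0.78 [403. 171.] 288 [ 0.251 -0.194  0.035]
scene narrow_frame 0.77 [315. 196.] 344 [ 0.523 -0.204  0.036]
scene narrow_frame 0.68 [288. 119.] 147 [ 0.399 -0.653  0.035]
scene wide_bar 0.58 [379. 360.] 1039 [0.603 0.235 0.036]
side wide_frame 0.56 [269. 339.] 1071 [0.587 0.234 0.035]
side narrow_frame 0.72 [298. 208.] 414 [ 0.527 -0.212  0.035]
side narrow_frame 0.68 [378. 225.] 275 [ 0.268 -0.179  0.036]
side narrow_frame 0.62 [356. 314.] 809 [0.327 0.127 0.035]
side narrow_frame 0.62 [254. 326.] 5972 [0.599 0.211 0.008]
side narrow_frame 0.54 [344. 129.] 227 [ 0.384 -0.666  0.035]
side wide_bar 0.62 [243. 353.] 1076 [0.597 0.244 0.035]
[[-0.975  0.222 -0.     0.128]
 [ 0.222  0.975 -0.     0.561]
 [ 0.    -0.    -1.     0.192]
 [ 0.     0.     0.     1.   ]]
```

View pics/scene.png

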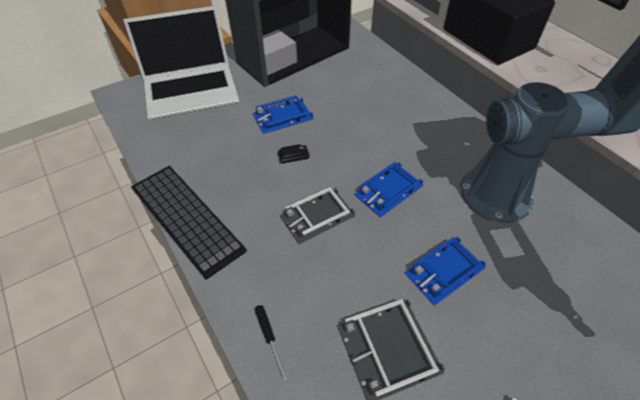

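View pics/side.png

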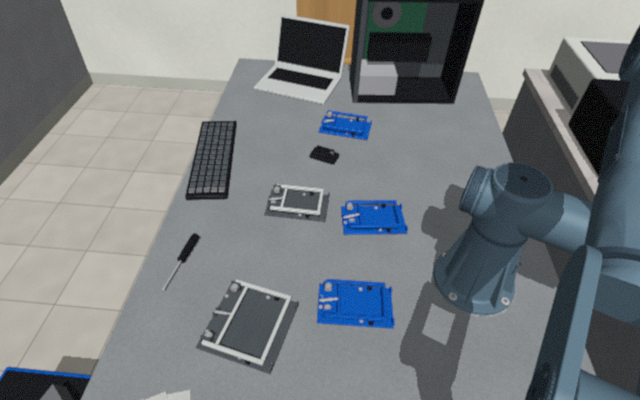

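The wide silver stand is at scene (385,350) / side (245,325). Its front bar looks like the robot-side one, at scene (420,335) / side (275,330), with the hinge away from the robot. The silver narrow stand is at scene (317,212). Next I'll fit the geometry.

```bash
python3 - <<'E'
from h import *
S=[]
for c in ["scene","side"]:
    z=np.load(c+".npz"); P=z["P"]; im=z["im"].astype(int)
    m=(np.abs(P[...,0]-.6)<.16)&(np.abs(P[...,1]-.235)<.17)&(P[...,2]>.026)&(P[...,2]<.05)&(im.min(-1)>110)
    Q=P[m]; S.append(Q)
    r=cv2.minAreaRect(Q[:,:2].astype(np.float32)*1000); print(c,m.sum(),r,cv2.boxPoints(r).round(0).tolist(),Q[:,2].max())
Q=np.vstack(S)*1000
I=np.zeros((340,340,3),np.uint8)
for x,y,_ in Q: I[int(500+0-y+(-90)) if 0 else int(410-y)%340,int(x-430)%340]=255
save("top",cv2.resize(I,(680,680))[:600])
E
```

```text
scene 1224 ((606.4673461914062, 202.10763549804688), (195.4981689453125, 163.95018005371094), 76.17841339111328) [[504.0, 127.0], [663.0, 88.0], [709.0, 277.0], [550.0, 317.0]] 0.04581034650292648
side 1167 ((604.6465454101562, 202.31993103027344), (196.8928985595703, 164.8132781982422), 76.76296997070312) [[502.0, 125.0], [662.0, 88.0], [707.0, 279.0], [547.0, 317.0]] 0.045936234862722025
```

View pics/top.png

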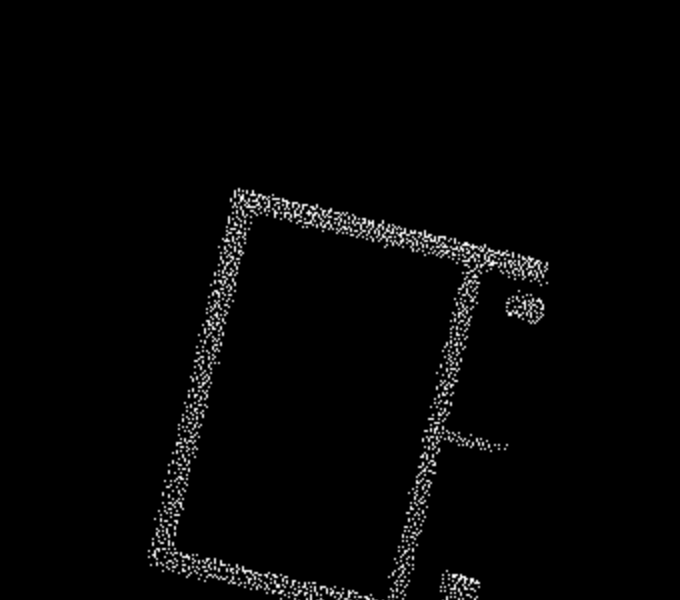

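```bash
python3 - <<'E'
from h import *
T=pose(); d=np.array([531,220,132])-T[:3,3]*1000
Rm=T[:3,:3]
for k in range(10):
    print((Rm.T@d/10).round(0)); Rm=Rm@R.from_rotvec([0,0,np.radians(9.1)]).as_matrix()
print(Rm.round(3))
E
```

```text
[-47. -24.   6.]
[-50. -17.   6.]
[-52.  -8.   6.]
[-53.  -0.   6.]
[-52.   8.   6.]
[-50.  16.   6.]
[-47.  24.   6.]
[-43.  31.   6.]
[-37.  38.   6.]
[-31.  43.   6.]
[[ 0.239  0.971 -0.   ]
 [ 0.971 -0.239 -0.   ]
 [-0.    -0.    -1.   ]]
```

apply_moves(
  moves=[
    {"jaw":1,"offset":[-47,-24,6],"rot":[0,0,9.1]},
    {"jaw":1,"offset":[-50,-17,6],"rot":[0,0,9.1]},
    {"jaw":1,"offset":[-52,-8,6],"rot":[0,0,9.1]},
    {"jaw":1,"offset":[-53,0,6],"rot":[0,0,9.1]},
    {"jaw":1,"offset":[-52,8,6],"rot":[0,0,9.1]},
  ],
)

```text
time_s: 1.02
eef_pos: [0.3303, 0.3893, 0.1621]
eef_rot: [0.0, 0.49, 0.872, 0.0]
wrist_force: [0.7, 0.1, -0.6]
opening: 1.003
grasp_force: 0.0
```

apply_moves(
  moves=[
    {"jaw":1,"offset":[-50,16,6],"rot":[0,0,9.1]},
    {"jaw":1,"offset":[-47,24,6],"rot":[0,0,9.1]},
    {"jaw":1,"offset":[-43,31,6],"rot":[0,0,9.1]},
    {"jaw":1,"offset":[-37,38,6],"rot":[0,0,9.1]},
    {"jaw":1,"offset":[-31,43,6],"rot":[0,0,9.1]},
  ],
)

```text
time_s: 1.65
eef_pos: [0.5318, 0.2178, 0.132]
eef_rot: [0.0, 0.789, 0.615, 0.0]
wrist_force: [0.8, 0.5, 0.5]
opening: 1.003
grasp_force: 0.0
```

```bash
python3 - <<'E'
from h import *
im,d,P=shot("wrist"); save("wrist",im)
T=pose(); print(T.round(3),ctrl.get_obs()["time_s"])
m=(P[...,2]>.026)&(P[...,2]<.045)&(im.min(-1)>110)
L=(P-T[:3,3])@T[:3,:3]   # tool coordinates
s=m&(np.abs(L[...,0])<.06)&(np.abs(L[...,1])<.03)
q=L[s]*1000; print(s.sum(), q.mean(0) if s.any() else 0, np.percentile(q,[2,98],axis=0) if s.any() else 0)
if s.any(): print(np.polyfit(q[:,0],q[:,1],1), P[s].mean(0), P[s][:,2].max())
E
```

```text
[[ 0.254  0.967  0.003  0.536]
 [ 0.967 -0.254 -0.002  0.213]
 [-0.002  0.004 -1.     0.131]
 [ 0.     0.     0.     1.   ]] 1.7
1419 [ 3.60028962 -7.01358876 95.69045919] [[-57.01352654 -12.2574238   93.68098532]
 [ 57.71468114  -1.96824832  98.36873723]]
[-0.02363126 -6.92850939] [0.53068454 0.21818799 0.03573344] 0.039145416713918635
```

View pics/wrist.png

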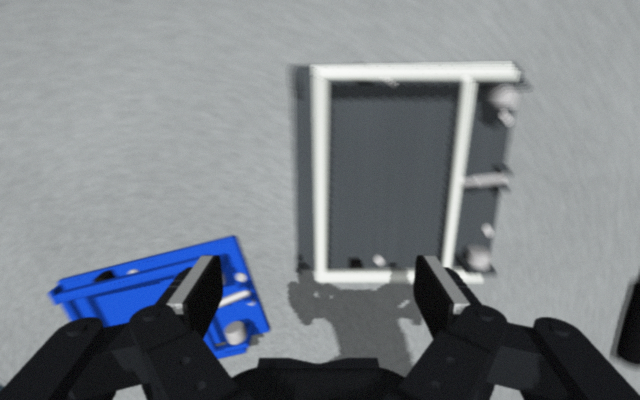

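The wrist view shows the bar vertical at column ~320, midway between the open fingers. The arm was still settling at the time, so I'll descend partway and remeasure.

apply_moves(
  moves=[
    {"jaw":1,"offset":[0,0,25],"rot":[0,0,0]},
    {"jaw":1,"offset":[0,0,25],"rot":[0,0,0]},
    {"jaw":0.7,"offset":[0,0,15],"rot":[0,0,0]},
    {"jaw":0.7,"offset":[0,0,0],"rot":[0,0,0]},
    {"jaw":0.7,"offset":[0,0,0],"rot":[0,0,0]},
  ],
)

```text
time_s: 2.33
eef_pos: [0.5311, 0.2194, 0.068]
eef_rot: [0.0, 0.787, 0.617, 0.001]
wrist_force: [-0.4, 0.4, 0.1]
opening: 0.704
grasp_force: 0.0
```

```bash
python3 - <<'E'
from h import *
im,d,P=shot("wrist"); save("wrist2",im)
T=pose(); print(T.round(3),ctrl.get_obs()["time_s"])
m=(P[...,2]>.026)&(P[...,2]<.045)&(im.min(-1)>110)
L=(P-T[:3,3])@T[:3,:3]
s=m&(np.abs(L[...,0])<.07)&(np.abs(L[...,1])<.025)
q=L[s]*1000; print(s.sum())
if s.any(): print(q.mean(0),np.percentile(q,[2,98],axis=0),np.polyfit(q[:,0],q[:,1],1), P[s].mean(0))
E
```

```text
[[ 0.239  0.971  0.002  0.531]
 [ 0.971 -0.239  0.     0.219]
 [ 0.001  0.002 -1.     0.068]
 [ 0.     0.     0.     1.   ]] 2.375
2759
[ 5.41945709 -0.61949905 32.56907862] [[-66.19415757  -5.55470439  30.58367985]
 [ 67.63889457   4.58064481  35.78393684]] [-0.01116414 -0.55899545] [0.53205392 0.22486871 0.0356554 ]
```

apply_moves(
  moves=[
    {"jaw":0.6,"offset":[0,0,25],"rot":[0,0,0]},
    {"jaw":0.5,"offset":[0,0,20],"rot":[0,0,0]},
    {"jaw":0.4,"offset":[0,0,7],"rot":[0,0,0]},
    {"jaw":0,"offset":[0,0,0],"rot":[0,0,0]},
    {"jaw":0,"offset":[0,0,0],"rot":[0,0,0]},
  ],
)

```text
time_s: 3.0
eef_pos: [0.5313, 0.2193, 0.0162]
eef_rot: [0.0, 0.787, 0.617, 0.001]
wrist_force: [-0.1, 0.0, -0.9]
opening: 0.003
grasp_force: 0.0
```

apply_moves(
  moves=[
    {"jaw":0,"offset":[0,0,0],"rot":[0,0,0]},
    {"jaw":0,"offset":[0,0,0],"rot":[0,0,0]},
    {"jaw":0,"offset":[0,0,-5],"rot":[0,0,0]},
    {"jaw":0,"offset":[0,0,-5],"rot":[0,0,0]},
    {"jaw":0,"offset":[0,0,0],"rot":[0,0,0]},
  ],
)

```text
time_s: 3.62
eef_pos: [0.531, 0.2192, 0.0258]
eef_rot: [0.0, 0.787, 0.617, 0.001]
wrist_force: [0.2, 0.3, 0.5]
opening: 0.003
grasp_force: 0.0
```

The fingers shut fully with no grip force, so the bar isn't between the pads. I need to look.

```bash
python3 - <<'E'
from h import *
im,d,P=shot("wrist"); im2,_,_=shot("side")
save("w3",np.vstack([im,cv2.resize(im2[240:400,150:406],(320,200))]) if 0 else np.hstack([cv2.resize(im,(480,300)),cv2.resize(im2[250:400,180:340],(320,300))]))
T=pose();L=(P-T[:3,3])@T[:3,:3]
m=(P[...,2]>.026)&(P[...,2]<.06)&(im.min(-1)>110)&(abs(L[...,0])<.09)&(abs(L[...,1])<.03)
for a in range(-90,90,20):
    s=m&(L[...,0]*1000>a)&(L[...,0]*1000<a+20); print(a,s.sum(),(L[s].mean(0)*1000).round(1) if s.any() else 0)
E
```

```text
-90 270 [-80.1  -0.  -11. ]
-70 56 [-67.5   0.  -11.2]
-50 0 0
-30 0 0
-10 384 [  3.    0.2 -10.6]
10 617 [ 20.1  -0.1 -10.5]
30 677 [ 40.2  -0.2 -10.6]
50 748 [ 60.   -0.4 -10.6]
70 1039 [ 81.7   2.4 -10.6]
```

View pics/w3.png

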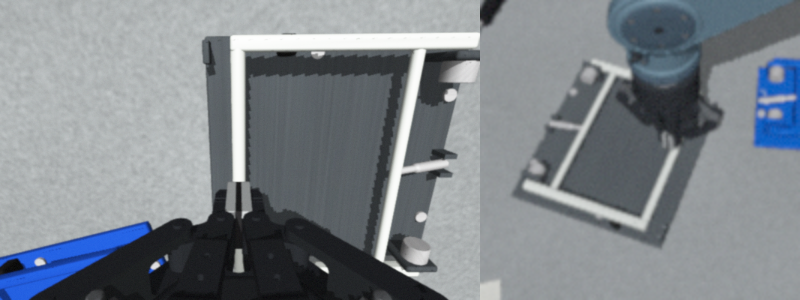

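```bash
python3 - <<'E'
from h import *
im,d,P=shot("wrist"); T=pose();L=(P-T[:3,3])@T[:3,:3]*1000
o=ctrl.get_obs(); print({k:np.round(o[k],3) for k in ["time_s","opening","grasp_force","wrist_force","eef_pos"]})
print(ctrl.pinch_z)
for v in range(190,400,10): print(v,[(im[v,u].tolist(),L[v,u].round(0).tolist()) for u in (306,317,328)])
save("w4",cv2.resize(im[200:400,220:420],(600,600),interpolation=cv2.INTER_CUBIC))
E
```

```text
{'time_s': np.float64(3.775), 'opening': np.float64(0.005), 'grasp_force': np.float64(0.0), 'wrist_force': array([-0.564, -0.431,  0.118]), 'eef_pos': array([0.53 , 0.219, 0.025])}
0.0187
190 [([99, 103, 108], [18.0, -8.0, 18.0]), ([250, 251, 250], [27.0, -1.0, -11.0]), ([104, 106, 105], [18.0, 6.0, 18.0])]
200 [([95, 104, 106], [12.0, -8.0, 16.0]), ([250, 251, 250], [21.0, -1.0, -12.0]), ([107, 109, 105], [12.0, 6.0, 17.0])]
210 [([97, 103, 110], [5.0, -8.0, 17.0]), ([250, 251, 250], [15.0, -1.0, -11.0]), ([106, 110, 108], [5.0, 6.0, 17.0])]
220 [([99, 105, 109], [-2.0, -8.0, 17.0]), ([250, 251, 250], [10.0, -1.0, -12.0]), ([104, 110, 107], [-2.0, 6.0, 18.0])]
230 [([95, 102, 105], [-9.0, -8.0, 18.0]), ([250, 251, 250], [4.0, -1.0, -11.0]), ([107, 111, 108], [-8.0, 6.0, 16.0])]
240 [([98, 103, 107], [-16.0, -8.0, 17.0]), ([250, 251, 250], [-3.0, -1.0, -11.0]), ([109, 113, 111], [-16.0, 6.0, 17.0])]
250 [([148, 149, 148], [11.0, -5.0, -52.0]), ([24, 23, 24], [11.0, -1.0, -51.0]), ([146, 147, 149], [12.0, 4.0, -52.0])]
260 [([145, 145, 147], [11.0, -5.0, -60.0]), ([31, 29, 31], [11.0,
[... 881 characters left out ...]
 22, 25], [-4.0, -4.0, -89.0]), ([167, 169, 165], [-71.0, -1.0, -12.0]), ([30, 27, 33], [-5.0, 3.0, -88.0])]
350 [([14, 16, 19], [-7.0, -4.0, -90.0]), ([168, 175, 166], [-79.0, -1.0, -11.0]), ([26, 23, 25], [-6.0, 3.0, -91.0])]
360 [([21, 22, 22], [-7.0, -4.0, -95.0]), ([169, 172, 168], [-87.0, -1.0, -10.0]), ([15, 18, 20], [-8.0, 3.0, -94.0])]
370 [([17, 19, 19], [10.0, -3.0, -116.0]), ([23, 23, 25], [12.0, -1.0, -117.0]), ([21, 20, 22], [11.0, 2.0, -117.0])]
380 [([27, 27, 30], [12.0, -3.0, -121.0]), ([31, 33, 34], [12.0, -1.0, -121.0]), ([32, 34, 36], [11.0, 2.0, -119.0])]
390 [([23, 27, 26], [11.0, -3.0, -123.0]), ([34, 32, 36], [11.0, -1.0, -122.0]), ([22, 23, 19], [11.0, 2.0, -123.0])]
```

View pics/w4.png

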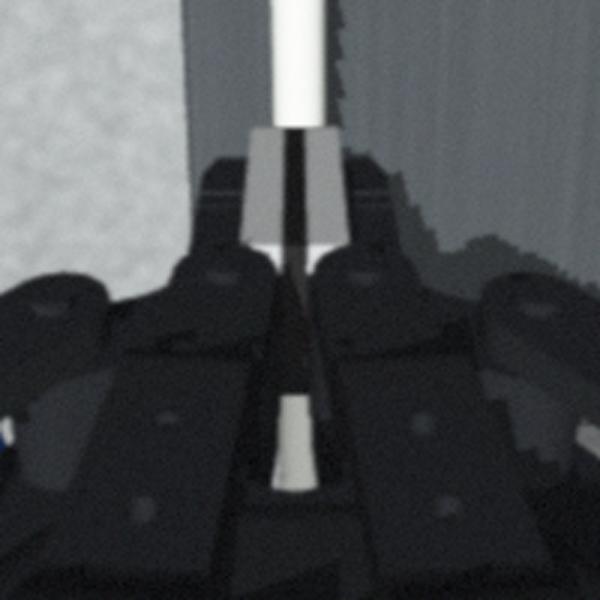

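```bash
python3 - <<'E'
from h import *
T=pose()
for c in ("scene","side"):
    im,d,P=shot(c); L=(P-T[:3,3])@T[:3,:3]*1000
    s=(abs(L[...,0])<16)&(abs(L[...,1])<40)&(d>0)
    h=np.histogram(P[s][:,2]*1000,bins=range(0,200,10)); print(c,list(zip(h[1],h[0])))
E
```

```text
scene [(np.int64(0), np.int64(248)), (np.int64(10), np.int64(25)), (np.int64(20), np.int64(0)), (np.int64(30), np.int64(41)), (np.int64(40), np.int64(1)), (np.int64(50), np.int64(0)), (np.int64(60), np.int64(5)), (np.int64(70), np.int64(14)), (np.int64(80), np.int64(14)), (np.int64(90), np.int64(10)), (np.int64(100), np.int64(14)), (np.int64(110), np.int64(37)), (np.int64(120), np.int64(33)), (np.int64(130), np.int64(16)), (np.int64(140), np.int64(7)), (np.int64(150), np.int64(12)), (np.int64(160), np.int64(14)), (np.int64(170), np.int64(26)), (np.int64(180), np.int64(22))]
side [(np.int64(0), np.int64(261)), (np.int64(10), np.int64(25)), (np.int64(20), np.int64(0)), (np.int64(30), np.int64(36)), (np.int64(40), np.int64(1)), (np.int64(50), np.int64(0)), (np.int64(60), np.int64(4)), (np.int64(70), np.int64(22)), (np.int64(80), np.int64(27)), (np.int64(90), np.int64(16)), (np.int64(100), np.int64(24)), (np.int64(110), np.int64(82)), (np.int64(120), np.int64(60)), (np.int64(130), np.int64(48)), (np.int64(140), np.int64(33)), (np.int64(150), np.int64(15)), (np.int64(160), np.int64(21)), (np.int64(170), np.int64(22)), (np.int64(180), np.int64(17))]
```

All three cameras agree that the real fingertips sit about 48 mm above the reported TCP, and that they're centred over the bar. I'll open the jaw, descend further with that offset and check.

apply_moves(
  moves=[
    {"jaw":0.6,"offset":[0,0,0],"rot":[0,0,0]},
    {"jaw":0.6,"offset":[0,0,0],"rot":[0,0,0]},
    {"jaw":0.6,"offset":[0,0,20],"rot":[0,0,0]},
    {"jaw":0.6,"offset":[0,0,20],"rot":[0,0,0]},
    {"jaw":0.6,"offset":[0,0,8],"rot":[0,0,0]},
  ],
)

```text
time_s: 4.5
eef_pos: [0.5283, 0.2186, -0.0258]
eef_rot: [-0.001, 0.787, 0.617, -0.002]
wrist_force: [0.1, -0.0, -0.4]
opening: 0.602
grasp_force: 0.0
```

```bash
python3 - <<'E'
from h import *
T=pose()
for c in ("scene","side","wrist"):
    im,d,P=shot(c); L=(P-T[:3,3])@T[:3,:3]*1000
    s=(abs(L[...,0])<16)&(abs(L[...,1])<60)&(d>0)&(P[...,2]>.012)
    h=np.histogram(P[s][:,2]*1000,bins=range(10,100,6)); print(c,h[0],h[1])
    # pad pixels: grey
    if c=="wrist": 
        for sg in (-1,1):
            g=s&(L[...,1]*sg>8)&(P[...,2]<.11)
            print(sg,g.sum(),np.percentile(L[g],[1,50,99],axis=0).round(0).tolist())
o=ctrl.get_obs(); print(o["eef_pos"],o["wrist_force"],o["opening"])
E
```

```text
scene [ 3  2 13 17 28  8  5  3  9 36 23  9 31 15] [10 16 22 28 34 40 46 52 58 64 70 76 82 88 94]
side [ 2  7 16 26 55 19 12 14 17 69 60 30 40 21] [10 16 22 28 34 40 46 52 58 64 70 76 82 88 94]
wrist [   1  176  481  815 2066  781  805 1066 1144 2670 7214 3057 2550 4994] [10 16 22 28 34 40 46 52 58 64 70 76 82 88 94]
-1 14379 [[-10.0, -59.0, -126.0], [11.0, -47.0, -100.0], [14.0, -9.0, -50.0]]
1 14418 [[-10.0, 9.0, -126.0], [11.0, 47.0, -100.0], [14.0, 59.0, -50.0]]
[ 0.5296769   0.21897599 -0.02401207] [0.57537515 0.06091307 0.65800827] 0.6008600175134159
```

apply_moves(
  moves=[
    {"jaw":0.5,"offset":[0,0,8],"rot":[0,0,0]},
    {"jaw":0.2,"offset":[0,0,0],"rot":[0,0,0]},
    {"jaw":0,"offset":[0,0,0],"rot":[0,0,0]},
    {"jaw":0,"offset":[0,0,0],"rot":[0,0,0]},
    {"jaw":0,"offset":[0,0,0],"rot":[0,0,0]},
  ],
)

```text
time_s: 5.28
eef_pos: [0.5315, 0.219, -0.0305]
eef_rot: [0.001, 0.787, 0.617, 0.001]
wrist_force: [4.0, -1.7, -1.7]
opening: 0.093
grasp_force: 58.4
```

apply_moves(
  moves=[
    {"jaw":0,"offset":[0,0.8,-15],"rot":[0,0,0]},
    {"jaw":0,"offset":[0,2.2,-14.8],"rot":[0,0,0]},
    {"jaw":0,"offset":[0,3.7,-14.5],"rot":[0,0,0]},
    {"jaw":0,"offset":[0,5.1,-14.1],"rot":[0,0,0]},
    {"jaw":0,"offset":[0,6.5,-13.5],"rot":[0,0,0]},
  ],
)

```text
time_s: 5.9
eef_pos: [0.548, 0.215, 0.0411]
eef_rot: [-0.0, 0.787, 0.617, -0.0]
wrist_force: [5.2, 1.5, -7.4]
opening: 0.099
grasp_force: 58.1
```

apply_moves(
  moves=[
    {"jaw":0,"offset":[0,7.8,-12.8],"rot":[0,0,0]},
    {"jaw":0,"offset":[0,9.1,-11.9],"rot":[0,0,0]},
    {"jaw":0,"offset":[0,10.2,-11],"rot":[0,0,0]},
    {"jaw":0,"offset":[0,11.3,-9.9],"rot":[0,0,0]},
    {"jaw":0,"offset":[0,12.2,-8.7],"rot":[0,0,0]},
  ],
)

```text
time_s: 6.52
eef_pos: [0.595, 0.2039, 0.0973]
eef_rot: [-0.002, 0.787, 0.617, -0.002]
wrist_force: [-11.9, 3.8, 11.5]
opening: 0.094
grasp_force: 58.4
```

apply_moves(
  moves=[
    {"jaw":0,"offset":[0,13,-7.5],"rot":[0,0,0]},
    {"jaw":0,"offset":[0,13.7,-6.1],"rot":[0,0,0]},
    {"jaw":0,"offset":[0,14.2,-4.7],"rot":[0,0,0]},
    {"jaw":0,"offset":[0,14.6,-3.3],"rot":[0,0,0]},
    {"jaw":0,"offset":[0,14.9,-1.8],"rot":[0,0,0]},
  ],
)

```text
time_s: 7.15
eef_pos: [0.667, 0.187, 0.1213]
eef_rot: [-0.0, 0.787, 0.617, 0.002]
wrist_force: [-0.3, 5.9, 4.1]
opening: 0.094
grasp_force: 61.8
```

apply_moves(
  moves=[
    {"jaw":0,"offset":[0,15,0],"rot":[0,0,0]},
    {"jaw":0,"offset":[0,14.9,1.2],"rot":[0,0,0]},
    {"jaw":0,"offset":[0,10,1.8],"rot":[0,0,0]},
    {"jaw":0.4,"offset":[0,0,0],"rot":[0,0,0]},
    {"jaw":0.6,"offset":[0,0,0],"rot":[0,0,0]},
  ],
)

```text
time_s: 7.78
eef_pos: [0.7041, 0.1757, 0.1156]
eef_rot: [0.0, 0.787, 0.617, -0.001]
wrist_force: [0.8, 0.2, 0.5]
opening: 0.513
grasp_force: 0.0
```

apply_moves(
  moves=[
    {"jaw":0.7,"offset":[0,0,0],"rot":[0,0,0]},
    {"jaw":0.7,"offset":[0,0,-20],"rot":[0,0,0]},
    {"jaw":0.7,"offset":[0,0,-40],"rot":[0,0,0]},
    {"jaw":0.7,"offset":[0,0,-40],"rot":[0,0,0]},
    {"jaw":0.7,"offset":[0,-20,-20],"rot":[0,0,0]},
  ],
)

```text
time_s: 8.4
eef_pos: [0.6868, 0.1807, 0.2407]
eef_rot: [0.002, 0.787, 0.617, 0.002]
wrist_force: [0.1, -0.1, 0.2]
opening: 0.698
grasp_force: 0.0
```

```bash
python3 - <<'E'
from h import *
im,d,P=shot("side"); im2,_,P2=shot("scene")
save("end",np.hstack([im[150:400,120:440],im2[150:400,250:570]]))
for I,Q in ((im,P),(im2,P2)):
    L=(Q-np.array([.677,.185,.032]))@np.array([[.972,-.235,0],[.235,.972,0],[0,0,1]]).T*1000
    s=(abs(L[...,0])<100)&(abs(L[...,1])<80)&(L[...,2]>125)&(L[...,2]<160)&(I.min(-1)>110)
    print(s.sum(), np.median(L[s],0) if s.any() else 0)
o=ctrl.get_obs(); print(o["time_s"],o["eef_pos"],o["wrist_force"])
E
```

```text
249 [ 38.05994554  13.19750011 147.63920799]
339 [ 42.35494813   8.26436283 147.83406781]
8.5 [0.68584214 0.18195303 0.24153607] [-0.02262456  0.04085285  0.15574921]
```

View pics/end.png

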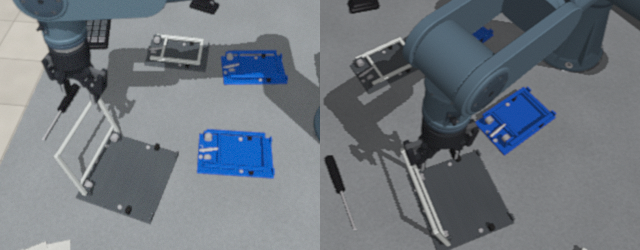

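The wide frame stands open at about 1.84 rad (bar about 40 mm past the hinge and 145 mm above it). The narrow silver stand is still folded, at the top of both views, and the gripper is clear.

apply_moves(
  moves=[
    {"jaw":0.7,"offset":[0,0,-20],"rot":[0,0,0]},
    {"jaw":0.7,"offset":[0,0,0],"rot":[0,0,0]},
    {"jaw":0.7,"offset":[0,0,0],"rot":[0,0,0]},
    {"jaw":0.7,"offset":[0,0,0],"rot":[0,0,0]},
    {"jaw":0.7,"offset":[0,0,0],"rot":[0,0,0]},
  ],
)

```text
time_s: 9.12
eef_pos: [0.6848, 0.181, 0.2547]
eef_rot: [-0.0, 0.787, 0.617, -0.001]
wrist_force: [0.1, -0.5, 0.1]
opening: 0.7
grasp_force: 0.0
```

```bash
python3 -c "
from bench import ctrl
print(ctrl.hand_in())"
```

```text
the job is handed in; nothing more can be done
None
```

The wide stand is open against its stop (measured about 1.84 rad), the narrow stand is still folded, the arm is clear, and the job was handed in at about 9 s; no verdict came back. One thing to know: the fingertips sit about 48 mm behind the reported TCP, so the first grasp closed on nothing.

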